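# Close up a row of drill cores and mark its length

## Task

Gently push the row of four stone cores along the V-trough as one train, pushing only on the last core, until the row sits snug against the yellow end stop. Then push the red cursor along its track until its pointer is level with the free end of the row, to within about 5 mm. Only push: lift nothing, and leave the spare core, the rock and the hammer alone.

Things in the scene. Friction and masses are not known exactly. Their poses are not given: they have to be found in the camera images.
- trough: core trough fixed to the bench: grey base plate 135 x 375 x 6 mm carrying an aluminium V-channel along its y axis. Origin on the bench (z = 0) under the channel's centre line; x across, y along the channel away from the yellow stop, z up. A core in the channel has its axis at x = 0, z = 41 mm and its top at z = 63 mm
- channel_end (a point): the open end of the V-channel on the line of the core axes (trough x = 0, y = 192, z = 41 mm); the channel starts at the stop (y = -150 mm). Its 45 degree faces meet at z = 10 mm; their inner upper edges are at x = +-21 mm, z = 31 mm, the plates nowhere above 31 mm: most of a core's end face stands clear above them
- stop_face (a point): centre of the stop's face that the first core meets (trough x = 0, y = -150, z = 41 mm). The yellow stop is a block 70 mm wide, 12 mm thick, top at z = 72 mm. The row starts 60 to 115 mm short of it; pushing the row takes about 4 to 14 N
- row_end_home (a point): fixed point on the line of the core axes where the free end of the row comes when the row (184 mm long) is home: trough x = 0, y = +34, z = 41 mm
- core_grey: grey stone drill core, cylinder 44 mm in diameter and 46 mm long, about 0.19 kg, lying in the trough; origin at its middle on its axis; its y axis is the cylinder axis and points away from the stop (it may roll about it). The four cores start as one touching row, in any order of colour
- core_pink: pink stone drill core, cylinder 44 mm in diameter and 46 mm long, about 0.19 kg, lying in the trough; origin at its middle on its axis; its y axis is the cylinder axis and points away from the stop (it may roll about it). The four cores start as one touching row, in any order of colour
- core_green: green-grey stone drill core, cylinder 44 mm in diameter and 46 mm long, about 0.19 kg, lying in the trough; origin at its middle on its axis; its y axis is the cylinder axis and points away from the stop (it may roll about it). The four cores start as one touching row, in any order of colour
- core_sand: sand-coloured stone drill core, cylinder 44 mm in diameter and 46 mm long, about 0.19 kg, lying in the trough; origin at its middle on its axis; its y axis is the cylinder axis and points away from the stop (it may roll about it). The four cores start as one touching row, in any order of colour
- cursor (a joint): the cursor's slide, m: 0 at the end of the track far from the stop (pointer at trough y = +180 mm), growing as it moves towards the stop, to 0.165; the pointer stands at trough y = 180 mm minus this value. It stays where it is left; about 2 N moves it
- cursor_post (a point): middle of the cursor's red post, the part to push: upright block 32 mm across (trough x) by 16 mm along the track (trough y), z = 27 to 63 mm above the bench; this point is at z = 45 mm, trough x = -65 mm. The black foot below it (34 x 30 mm, z = 15 to 27 mm) stands out 7 mm past the post's faces along the track, which runs along trough y, top at z = 14 mm
- cursor_tip (a point): tip of the cursor's thin red pointer (3 mm thick, z = 23 to 26 mm), which reaches from the post towards the channel; at trough x = -21 mm, at the same trough y as the post's middle
- spare_core: spare reddish core standing upright on the bench beyond the trough, 44 mm in diameter, 50 mm high; origin at the centre of its underside; leave alone
- specimen: rough grey rock about 85 x 70 x 55 mm high on the bench beyond the trough; origin at the centre of its underside; leave alone
- hammer: hammer 260 mm long lying on the bench past the stop's end of the trough; leave alone

How it is judged:
On the way, in this order (a step that is already met when the one before it is completed fails the run):
1. the row of four cores sits snug against the stop (y of core_grey in the frame of trough between -0.132 and 0.016 m and x of core_grey in the frame of trough between -0.006 and 0.006 m and z of core_grey in the frame of trough between 0.035 and 0.047 m and y of core_pink in the frame of trough between -0.132 and 0.016 m and x of core_pink in the frame of trough between -0.006 and 0.006 m and z of core_pink in the frame of trough between 0.035 and 0.047 m and y of core_green in the frame of trough between -0.132 and 0.016 m and x of core_green in the frame of trough between -0.006 and 0.006 m and z of core_green in the frame of trough between 0.035 and 0.047 m and y of core_sand in the frame of trough between -0.132 and 0.016 m and x of core_sand in the frame of trough between -0.006 and 0.006 m and z of core_sand in the frame of trough between 0.035 and 0.047 m), for 0.2 s.
2. the cursor's pointer is level with the free end of the row (all of step 1 and y of cursor_tip in the frame of trough above 0.02 m and (y of cursor_tip in the frame of core_grey between 0.017 and 0.029 m or y of cursor_tip in the frame of core_pink between 0.017 and 0.029 m or y of cursor_tip in the frame of core_green between 0.017 and 0.029 m or y of cursor_tip in the frame of core_sand between 0.017 and 0.029 m)), for 0.2 s.
At the end, for the whole second after the job is handed in: All four cores lie in the V-trough, closed up against the stop (no core more than 5 mm short of its place), the cursor's pointer is within 6 mm of the last core's free end face along the trough, and all is at rest (all of step 2 and linear speed of each of core_grey, core_pink, core_green, core_sand below 0.01 m/s and velocity of joint cursor between -0.005 and 0.005 m/s); the robot touches nothing.
It fails at once if a core is lifted out of the trough or tipped up (z of any of core_grey, core_pink, core_green, core_sand in the frame of trough above 0.053 m or angle between any of core_grey, core_pink, core_green, core_sand's own y axis and vertical below 1.27 rad or angle between any of core_grey, core_pink, core_green, core_sand's own y axis and vertical above 1.87 rad).
It fails at once if the fingers push (over 2 N) on a core other than the last one of the row ((contact force between the fingers and core_grey above 2 N and (y of core_grey in the frame of core_pink below -0.02 m or y of core_grey in the frame of core_green below -0.02 m or y of core_grey in the frame of core_sand below -0.02 m)) or (contact force between the fingers and core_pink above 2 N and (y of core_pink in the frame of core_grey below -0.02 m or y of core_pink in the frame of core_green below -0.02 m or y of core_pink in the frame of core_sand below -0.02 m)) or (contact force between the fingers and core_green above 2 N and (y of core_green in the frame of core_grey below -0.02 m or y of core_green in the frame of core_pink below -0.02 m or y of core_green in the frame of core_sand below -0.02 m)) or (contact force between the fingers and core_sand above 2 N and (y of core_sand in the frame of core_grey below -0.02 m or y of core_sand in the frame of core_pink below -0.02 m or y of core_sand in the frame of core_green below -0.02 m))).
It fails at once if the row is slammed or forced: a core faster than 0.3 m/s, or the fingers press on a core with more than 60 N (linear speed of any of core_grey, core_pink, core_green, core_sand above 0.3 m/s or contact force between the fingers and core_grey above 60 N or contact force between the fingers and core_pink above 60 N or contact force between the fingers and core_green above 60 N or contact force between the fingers and core_sand above 60 N).
It fails at once if the spare core, the rock or the hammer is moved by more than 15 mm (distance of any of spare_core, specimen, hammer from where it was at the start of the episode above 0.015 m).
It also fails if it takes over 45 s, if anything falls off the work surface, if the arm or the gripper's body presses on something with over 40 N, if the wrist force passes 120 N, or if a joint passes its speed limit or range.

## Robot

A 6-joint arm with a two-finger parallel gripper is mounted at the origin on the work surface. World frame = base frame: x ahead of the robot, y to its left, z up, the work surface at z = 0. Lengths are in m, angles in rad, forces in N, time in s.
With the tool pointing down it reaches from about 0.4 to 0.825 m from the base axis. Payload 7 kg.
Tool frame: the origin (TCP) lies at the very end of the fingers, on their centre line; the grasp point (between the pads) lies arm.hold_point_z behind it (arm.hold_point_z is the distance from the TCP to the grasp point, in m); z points along the fingers, y is the line along which they close (so a half turn about z gives the same grasp; the last joint's range is limited). The gripper opens to 88 mm and grips with 3 to 60 N. Pads are 19 mm wide; open, the fingers measure 130 mm over their backs; the gripper's body (78 mm by 193 mm) begins 47 mm behind the grasp point.
Start: joints at [1.573, 0.359, 0.012, 0, -1.224, -0.288], TCP at [0.19, 0.648, 0.227] pointing down, gripper open.
Joint ranges: [-3.07, 3.07], [-1.43, 2.12], [-1.02, 1.25], [-3.03, 1.67], [-3.05, -0], [-3.03, 3.03]. Speed limits (rad/s): [2.39, 2.39, 3.01, 3.14, 3.14, 3.14].

## Interface

Orientations are given as [roll, pitch, yaw] about the fixed x, y, z axes, in that order (R = Rz(yaw) Ry(pitch) Rx(roll)).
In Python, from station import arm gives the robot as it stands.
- The arm moves only by the tool nudge_tcp, called after "Emit:" in YAML: its name, and indented under it one key for each argument. Schema: {"type":"object","properties":{"motion":{"type":"array","items":{"type":"array","prefixItems":[{"type":"number"},{"type":"array","items":{"type":"number"},"minItems":3,"maxItems":3},{"type":"number"}],"minItems":3,"maxItems":3},"minItems":1,"maxItems":20},"squeeze":{"type":"number"},"only":{"type":"string"},"quiet":{"type":"boolean"},"lines":{"type":"string"}},"required":["motion"],"additionalProperties":false}. motion is a list of rows, 1 to 20 of them, each written [opening, [dx, dy, dz], turn]: the finger opening in m, then dx, dy, dz in parts of the range, where 1.0 means 0.6 m, then a turn about the tool's z in parts of the range, where 1.0 means 2 rad; each row is the pose to reach, as a shift and turn from the pose commanded when the call began, along the tool's axes at that moment; what a row does not reach only later rows make up. A row lasts 1/12 s, in which the tool goes at most 0.0417 m and 0.125 rad, less where a joint would pass 70% of its speed; a pose out of reach is approached as far as the arm can. The fingers move at their own pace and stop on an object; squeeze is the grip in N (left out, the last holds). Time passes only in rows, so rows that do not move let the fingers close. The tool returns the time, the measured TCP pose, the force, the opening and the grip force at its end. only (a regular expression) keeps the lines of the reply that match it, lines (a string "A,B") keeps lines A to B, and quiet returns only ok. Input that does not fit is refused with a message, and nothing moves.
- arm.get_state(): the state, without advancing time (a new reading comes with each control period).
- arm.grab_frame(name): name is "side" or "top"; returns the picture (420x560x3 uint8, red, green, blue); there is no depth.
- arm.camera_params(name): a dict with "fx", "fy", "cx", "cy" (pixels), "T" (4x4, takes a point from camera to world coordinates). Camera axes: x right, y down, z forward; pixel columns grow to the right and rows downward; lengths in m; the calibration is good to about 2 mm. A picture is of the moment at which its call begins. camera_params takes no time and is no camera call.
- arm.job_done(): hands the job in; it is judged then, once.
The state is a dict: "t": time; "q": joint angles; "qd": joint speeds; "joint_efforts": joint torques, N m; "eef_pos": TCP position; "ee_rot": TCP orientation; "force": force on the tool from outside, world axes, zero at the start; "moment": the same for the moment, N m; "width": finger opening in m; "gripper_force": force on a finger pad.
Only numpy, scipy, OpenCV 4.12 (cv2) and the standard library are available. Lean on these libraries where they do the work, as an engineer would, in place of code of your own. Each camera call takes 0.05 s, during which the arm holds its last target. There are 200 camera calls.

## Working session

There is one attempt and no reset: what is moved stays moved. The work goes in short steps, Python scripts to look and compute and a tool call to move; the robot and the scene stay as the last step left them, time stands still between calls to the robot, and variables do not carry over. Pictures are saved under pics/ and viewed, at most 10 in all, crops included, and the job is handed in when it is done.

```bash
mkdir -p pics; ls; python3 - <<'E'
from station import arm
import cv2
for n in ("side","top"):
    cv2.imwrite(f"pics/{n}0.png",arm.grab_frame(n)[:,:,::-1]); p=arm.camera_params(n); print(n,p)
print(arm.get_state(),arm.hold_point_z)
E
```

```text
pics
station.py
side {'fx': 519.5686050954089, 'fy': 519.5686050954089, 'cx': 270.5982438332857, 'cy': 212.81185154902735, 'T': array([[-0.91295741, -0.30081972,  0.27571048,  0.36560391],
       [-0.40803275,  0.68003326, -0.60915026,  0.42259749],
       [-0.00424789, -0.66862715, -0.7435857 ,  0.70667099],
       [ 0.        ,  0.        ,  0.        ,  1.        ]])}
top {'fx': 540.4158383982732, 'fy': 540.4158383982732, 'cx': 281.5389367490738, 'cy': 194.93017688072098, 'T': array([[-0.01850058, -0.99291146,  0.11740766,  0.48354001],
       [-0.99980284,  0.01921915,  0.00499097, -0.10997635],
       [-0.00721206, -0.11729217, -0.99307126,  1.19651448],
       [ 0.        ,  0.        ,  0.        ,  1.        ]])}
{'t': 0.1, 'q': array([ 1.57311717e+00,  3.59330868e-01,  1.11638441e-02, -2.83410025e-04,
       -1.22411400e+00, -2.88089320e-01]), 'qd': array([-1.02181721e-03, -4.92394959e-04,  3.19418887e-03,  1.90022166e-03,
       -1.11707826e-05, -3.38972397e-04]), 'joint_efforts': array([-1.33160742e-03, -5.84164596e+01,  2.93751848e+01,  7.01553851e+00,
        1.01739261e-02, -5.05938510e-05]), 'eef_pos': array([0.19019769, 0.64719857, 0.22571664]), 'ee_rot': array([ 3.14009344e+00, -1.66409461e-04, -2.85864849e-01]), 'force': array([-0.08578205,  0.36840997,  0.04234715]), 'moment': array([-0.0070144 , -0.03788093, -0.04425528]), 'gripper_force': 0.0, 'width': 0.0880596925734361} 0.0188
```

View pics/side0.png

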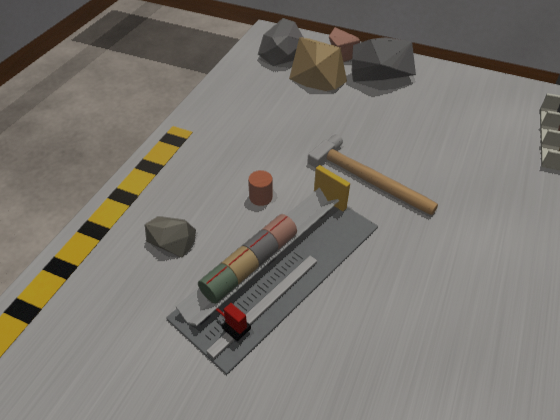

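View pics/top0.png

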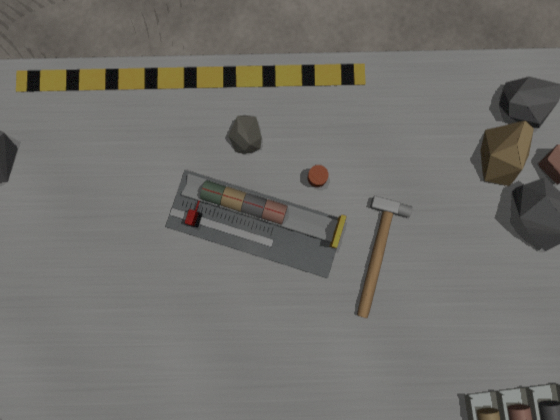

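The row runs green, sand, grey, pink towards the stop, so green is the last core. In the top view green is at about (212,193), the stop at (339,232) and the cursor at (193,217). Next I'll take enlarged crops to get precise pixels.

```bash
python3 - <<'E'
import cv2
a=cv2.imread("pics/side0.png")[160:375,160:385]; b=cv2.imread("pics/top0.png")[160:285,155:355]
a=cv2.convertScaleAbs(a,alpha=1.5); b=cv2.convertScaleAbs(b,alpha=1.5)
cv2.imwrite("pics/side0c.png",cv2.resize(a[:, :],None,fx=2.7,fy=2.7,interpolation=2)); cv2.imwrite("pics/top0c.png",cv2.resize(b,None,fx=4,fy=4,interpolation=2))
E
```

```text
(no output)
```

View pics/side0c.png

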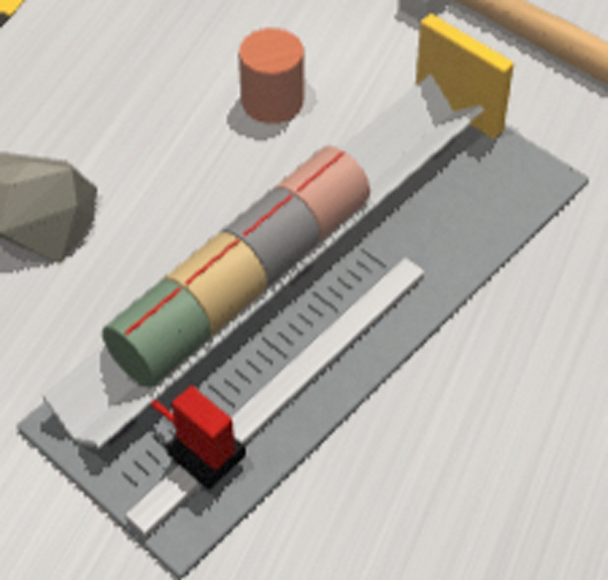

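View pics/top0c.png

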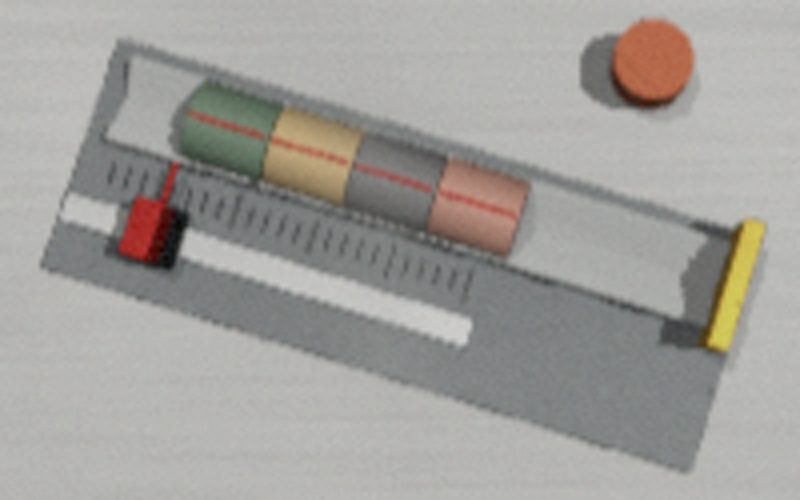

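Both crops show the channel, plate corners, stop top, post top and pointer clearly. I'll fit the trough pose, the cursor position and the row ends jointly from the two views, leaving a vertical offset free as a check.

```bash
cat > h.py <<'E'
import numpy as np
from station import arm
P={n:arm.camera_params(n) for n in("side","top")}
def proj(n,X):
    p=P[n]; c=np.linalg.inv(p["T"])@np.r_[X,1]
    return np.array([p["fx"]*c[0]/c[2]+p["cx"],p["fy"]*c[1]/c[2]+p["cy"]])
def pix(n,u,v): return np.array([160+u/2.7,160+v/2.7]) if n=="side" else np.array([155+u/4,160+v/4])
E
python3 - <<'E'
from h import *
from scipy.optimize import least_squares
S=lambda a,b:lambda q:(a,b,.072)
PL=lambda a,b:lambda q:(q[4]+a*.0675,q[5]+b*.1875,.006)
C=lambda a,b:lambda q:(-.065+a*.016,q[6]+b*.008,.063)
L=lambda k:lambda q:(.022*np.sin(q[9]),q[k],.041+.022*np.cos(q[9]))
m=[(S(.035,-.15),(740,222),(420,22)),(S(.035,-.162),(764,222),(428,15)),(S(-.035,-.15),(708,348),(508,72)),(S(-.035,-.162),(728,350),(513,65)),
(PL(1,1),(120,40),(20,428)),(PL(-1,1),(42,268),(180,577)),(PL(-1,-1),(688,470),(588,180)),
(C(1,1),(135,198),(173,402)),(C(1,-1),(167,203),(193,387)),(C(-1,1),(120,254),(208,435)),(C(-1,-1),(153,263),(231,423)),
(lambda q:(-.021,q[6],.0245),(177,163),(153,402)),
(L(7),(188,113),(127,333)),(L(8),(520,217),(343,152))]
def f(q):
    c,s=np.cos(q[3]),np.sin(q[3]);r=[]
    for g,t,d in m:
        x,y,z=g(q);X=(q[0]+c*x-s*y,q[1]+s*x+c*y,z+q[2])
        r+=[*(proj("top",X)-pix("top",*t)),*(proj("side",X)-pix("side",*d))]
    return np.array(r)
o=least_squares(f,[.48,-.08,0,-.25,-.03,0,.15,.14,-.04,0],loss="soft_l1");q=o.x
np.set_printoptions(precision=4,suppress=True)
print(q);print(f(q).reshape(-1,4).round(1))
c,s=np.cos(q[3]),np.sin(q[3]);R=np.array([[c,-s],[s,c]])
for n,p in(("stop",(0,-.15)),("end",(0,.192)),("rowend",(0,q[7])),("home",(0,.034)),("post",(-.065,q[6]))):
    w=R@p+q[:2];print(n,w,np.hypot(*w))
E
```

```text
[ 0.5875 -0.0747 -0.0026 -0.3225 -0.0335  0.02    0.1503  0.1443 -0.0375
  0.0618]
[[ 1.2 -1.  -0.9  0.5]
 [ 0.7  0.7  0.4 -0.3]
 [-0.5 -0.4 -2.   0.7]
 [ 0.   0.9  0.4 -0.3]
 [-0.1 -0.2 -1.9 -0.4]
 [-0.1  0.3 -0.1  0.6]
 [ 0.9  1.2  0.3 -0.5]
 [ 0.6 -0.3 -0.8  0.7]
 [-0.2  0.7 -0.3 -0.8]
 [-0.4  0.2  2.   1.8]
 [-1.5  0.2  1.5 -1.1]
 [ 0.8 -1.  -0.6 -0. ]
 [ 1.2  0.4 -0.5  0.5]
 [-0.  -0.1  0.1  0. ]]
stop [ 0.54  -0.217] 0.5819314765292922
end [0.6483 0.1074] 0.6571751626170689
rowend [0.6332 0.0621] 0.6362727126318928
home [ 0.5983 -0.0425] 0.5997780735179201
post [0.5735 0.0884] 0.5802692732653824
```

The fit agrees to about 1 px. The stop-to-plate layout is consistent, the row length comes out at 182 mm (184 stated), and the z offset is -2.6 mm. The row end sits at trough y ≈ 0.145, so it needs about 0.11 m of travel. I'll push with closed fingers, with tool +y along trough -y.

```bash
cat >> h.py <<'E'
from scipy.spatial.transform import Rotation as Ro
O=np.array([.5875,-.0747,0]);YAW=-.3225
A=Ro.from_euler("z",YAW).as_matrix()
def show(*targets):
    s=arm.get_state();R=Ro.from_euler("xyz",s["ee_rot"]).as_matrix();p=s["eef_pos"]
    print("t",s["t"],"trough",(A.T@(p-O)).round(4),"F trough",(A.T@s["force"]).round(2),"dyaw",round(s["ee_rot"][2]-YAW,4),"w",s["width"])
    for t in targets: print(t,"->",(R.T@(O+A@np.array(t)-p)).round(4))
E
python3 -c "
from h import *
show((0,.205,.2257),(0,.205,.039))"
```

```text
t 0.1 trough [-0.6056  0.5588  0.2257] F trough [-0.2   0.32  0.04] dyaw 0.0366 w 0.0880596925734361
(0, 0.205, 0.2257) -> [0.5923 0.3757 0.0007]
(0, 0.205, 0.039) -> [0.5922 0.3754 0.1874]
```

The rows are not in the units I measure in: shifts go in shares of 0.6 m and turns go in shares of 2 rad. I convert before sending: 0.592 m / 0.6 = 0.9867, 0.376 m / 0.6 = 0.6267, 0.0366 rad / 2 = 0.0183.

Emit:
nudge_tcp:
  motion:
    - [0,[0.9867,0.6267,0.0833],0.0183]
    - [0,[0.9867,0.6267,0.0833],0.0183]
    - [0,[0.9867,0.6267,0.0833],0.0183]
    - [0,[0.9867,0.6267,0.0833],0.0183]
    - [0,[0.9867,0.6267,0.0833],0.0183]
    - [0,[0.9867,0.6267,0.0833],0.0183]
    - [0,[0.9867,0.6267,0.0833],0.0183]
    - [0,[0.9867,0.6267,0.0833],0.0183]
    - [0,[0.9867,0.6267,0.0833],0.0183]
    - [0,[0.9867,0.6267,0.0833],0.0183]
    - [0,[0.9867,0.6267,0.0833],0.0183]
    - [0,[0.9867,0.6267,0.0833],0.0183]
    - [0,[0.9867,0.6267,0.0833],0.0183]
    - [0,[0.9867,0.6267,0.0833],0.0183]
    - [0,[0.9867,0.6267,0.0833],0.0183]
    - [0,[0.9867,0.6267,0.0833],0.0183]
    - [0,[0.9867,0.6267,0.0833],0.0183]
    - [0,[0.9867,0.6267,0.0833],0.0183]
    - [0,[0.9867,0.6267,0.0833],0.0183]
    - [0,[0.9867,0.6267,0.0833],0.0183]
  squeeze: 40

```text
t: 1.77
eef_pos: [0.652, 0.1196, 0.1759]
ee_rot: [3.141, 0.001, -0.323]
force: [-1.1, -1.2, -0.5]
width: 0.0006
gripper_force: 0.0
```

```bash
python3 -c "
from h import *
show((0,.205,.1),(0,.205,.039))"
```

```text
t 1.7667 trough [-0.0004  0.2047  0.1759] F trough [-0.71 -1.51 -0.51] dyaw -0.001 w 0.0005660258299139539
(0, 0.205, 0.1) -> [ 0.0005 -0.0004  0.0759]
(0, 0.205, 0.039) -> [ 0.0006 -0.0004  0.1369]
```

To row units: 0.134 m / 0.6 = 0.2233, 0.11 m / 0.6 = 0.1833.

Emit:
nudge_tcp:
  motion:
    - [0,[0,0,0.0667],0]
    - [0,[0,0,0.1333],0]
    - [0,[0,0,0.1833],0]
    - [0,[0,0,0.2233],0]
    - [0,[0,0,0.2233],0]
    - [0,[0,0,0.2233],0]
    - [0,[0,0,0.2233],0]

```text
t: 2.35
eef_pos: [0.6531, 0.1212, 0.0445]
ee_rot: [-3.14, -0.002, -0.321]
force: [0.4, 0.1, -0.1]
width: 0.0004
gripper_force: 0.0
```

```bash
python3 - <<'E'
from h import *
import cv2
show((0,.166,.041),(0,.055,.041))
a=cv2.convertScaleAbs(arm.grab_frame("side")[160:375,160:385,::-1],alpha=1.5);b=cv2.convertScaleAbs(arm.grab_frame("top")[160:285,155:355,::-1],alpha=1.5)
cv2.imwrite("pics/s1.png",cv2.hconcat([cv2.resize(a,(400,382)),cv2.copyMakeBorder(cv2.resize(b,(400,250)),0,132,0,0,0)]))
E
```

```text
t 2.35 trough [2.000e-04 2.066e-01 4.450e-02] F trough [ 0.33  0.24 -0.09] dyaw 0.0019 w 0.00035485203949028724
(0, 0.166, 0.041) -> [-0.0002  0.0406  0.0035]
(0, 0.055, 0.041) -> [-0.0005  0.1516  0.0033]
```

View pics/s1.png

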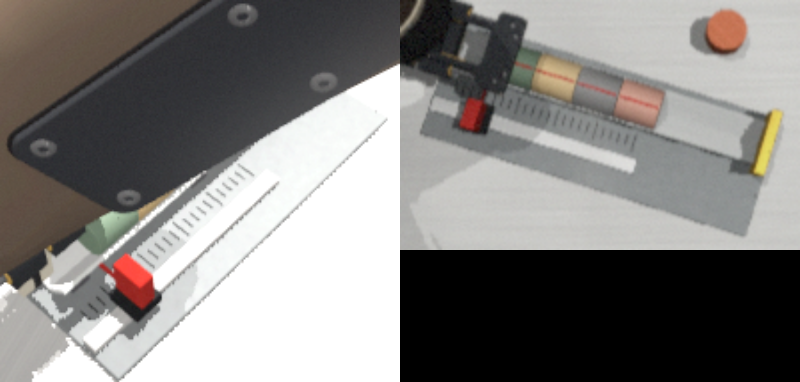

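The fingertips are in the channel behind the green core and clear of the cursor. Now a slow approach until contact.

Emit:
nudge_tcp:
  motion:
    - [0,[0,0.0167,0.0033],0]
    - [0,[0,0.0333,0.0033],0]
    - [0,[0,0.0417,0.0033],0]
    - [0,[0,0.05,0.0033],0]
    - [0,[0,0.0567,0.0033],0]
    - [0,[0,0.0633,0.0033],0]
    - [0,[0,0.07,0.0033],0]
    - [0,[0,0.0767,0.0033],0]
    - [0,[0,0.0833,0.0033],0]
    - [0,[0,0.0833,0.0033],0]

```text
t: 3.28
eef_pos: [0.6371, 0.073, 0.0409]
ee_rot: [-3.14, -0.001, -0.322]
force: [0.1, 1.6, 0.1]
width: 0.0007
gripper_force: 1.6
```

```bash
python3 -c "
from h import *
show((0,.055,.042))"
```

```text
t 3.2833 trough [0.0003 0.1558 0.0409] F trough [-0.41  1.55  0.09] dyaw 0.0002 w 0.0006798027197053042
(0, 0.055, 0.042) -> [-0.0003  0.1008 -0.0012]
```

To row units: 0.084 m / 0.6 = 0.14, 0.082 m / 0.6 = 0.1367.

Emit:
nudge_tcp:
  motion:
    - [0,[0,0.0067,0],0]
    - [0,[0,0.015,0],0]
    - [0,[0,0.0233,0],0]
    - [0,[0,0.0317,0],0]
    - [0,[0,0.04,0],0]
    - [0,[0,0.0483,0],0]
    - [0,[0,0.0567,0],0]
    - [0,[0,0.065,0],0]
    - [0,[0,0.0733,0],0]
    - [0,[0,0.0817,0],0]
    - [0,[0,0.09,0],0]
    - [0,[0,0.0983,0],0]
    - [0,[0,0.1067,0],0]
    - [0,[0,0.115,0],0]
    - [0,[0,0.1233,0],0]
    - [0,[0,0.1317,0],0]
    - [0,[0,0.1367,0],0]
    - [0,[0,0.14,0],0]

```text
t: 4.78
eef_pos: [0.6107, -0.0064, 0.0409]
ee_rot: [-3.14, -0.001, -0.322]
force: [2.0, 6.7, -0.3]
width: 0.0006
gripper_force: 3.2
```

```bash
python3 - <<'E'
from h import *
import cv2
show()
b=cv2.convertScaleAbs(arm.grab_frame("top")[160:285,155:355,::-1],alpha=1.5)
cv2.imwrite("pics/t2.png",cv2.resize(b,None,fx=4,fy=4,interpolation=2))
E
```

```text
t 4.7833 trough [0.0004 0.0721 0.0409] F trough [-0.2   7.03 -0.32] dyaw 0.0004 w 0.000568654020479612
```

View pics/t2.png

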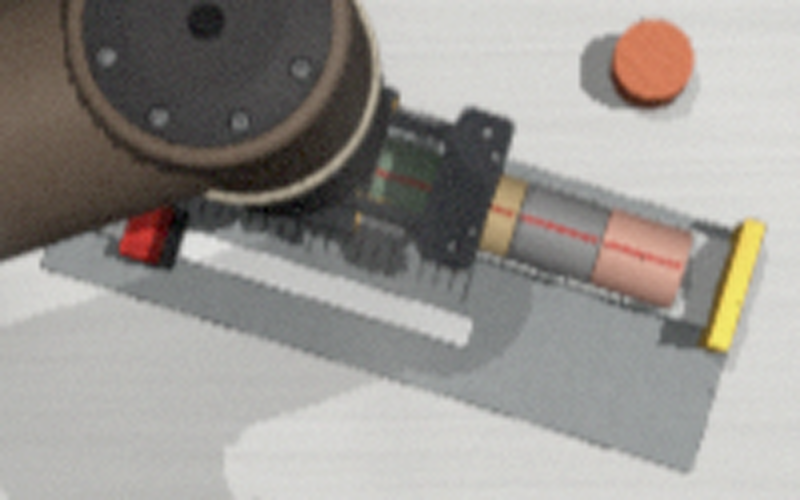

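The row is moving with about 7 N of push. The pink front end at about (690,270) is roughly 20 mm short of the stop, so I continue slowly.

To row units: 0.019 m / 0.6 = 0.0317, 0.018 m / 0.6 = 0.03.

Emit:
nudge_tcp:
  motion:
    - [0,[0,0.0067,0],0]
    - [0,[0,0.0133,0],0]
    - [0,[0,0.02,0],0]
    - [0,[0,0.025,0],0]
    - [0,[0,0.0283,0],0]
    - [0,[0,0.03,0],0]
    - [0,[0,0.0317,0],0]

```text
t: 5.42
eef_pos: [0.6047, -0.0243, 0.0409]
ee_rot: [-3.14, -0.001, -0.322]
force: [0.7, 6.9, 1.3]
width: 0.0003
gripper_force: 3.2
```

```bash
python3 -c "
from h import *
show()"
```

```text
t 5.4167 trough [0.0004 0.0532 0.0409] F trough [-1.54  6.75  1.3 ] dyaw 0.0005 w 0.00032840440236806
```

Emit:
nudge_tcp:
  motion:
    - [0,[0,0.0017,0],0]
    - [0,[0,0.0033,0],0]

```text
t: 5.58
eef_pos: [0.6041, -0.0261, 0.0409]
ee_rot: [-3.14, -0.001, -0.322]
force: [1.4, 5.9, 0.9]
width: 0.0004
gripper_force: 3.2
```

Emit:
nudge_tcp:
  motion:
    - [0,[0,0.0017,0],0]
    - [0,[0,0.0033,0],0]

```text
t: 5.75
eef_pos: [0.6039, -0.0273, 0.0409]
ee_rot: [-3.139, -0.002, -0.322]
force: [1.4, 14.6, 1.3]
width: -0.0001
gripper_force: 7.1
```

To row units: 0.001 m / 0.6 = 0.0017.

Emit:
nudge_tcp:
  motion:
    - [0,[0,0.0017,0],0]
    - [0,[0,0.0017,0],0]

```text
t: 5.92
eef_pos: [0.604, -0.0273, 0.0411]
ee_rot: [-3.138, -0.003, -0.322]
force: [1.3, 14.4, 0.8]
width: 0.0005
gripper_force: 7.1
```

```bash
python3 -c "
from h import *
show()"
```

```text
t 5.9167 trough [0.0007 0.0502 0.0411] F trough [-3.32 14.03  0.78] dyaw 0.0007 w 0.0004819793250684303
```

To row units: 0.002 m / 0.6 = 0.0033, 0.001 m / 0.6 = 0.0017.

Emit:
nudge_tcp:
  motion:
    - [0,[0,0.0017,0],0]
    - [0,[0,0.0033,0],0]
    - [0,[0,0.0033,0],0]

```text
t: 6.17
eef_pos: [0.6044, -0.0275, 0.0414]
ee_rot: [-3.135, -0.004, -0.321]
force: [1.7, 23.0, 1.1]
width: 0.0005
gripper_force: 10.9
```

```bash
python3 -c "
from h import *
show()"
```

```text
t 6.1667 trough [0.0011 0.0501 0.0414] F trough [-5.73 22.37  1.12] dyaw 0.0011 w 0.0005025582220467104
```

The force rises to 23 N with no further motion, so the row is home, with TCP y = 0.050 at contact. By the same geometry, the cursor is level with the row end at TCP y ≈ 0.058. Now I back off and rise.

To row units: -0.09 m / 0.6 = -0.15, -0.03 m / 0.6 = -0.05.

Emit:
nudge_tcp:
  motion:
    - [0,[0,-0.0167,0],0]
    - [0,[0,-0.05,0],0]
    - [0,[0,-0.05,-0.05],0]
    - [0,[0,-0.05,-0.1167],0]
    - [0,[0,-0.05,-0.15],0]
    - [0,[0,-0.05,-0.15],0]
    - [0,[0,-0.05,-0.15],0]

```text
t: 6.75
eef_pos: [0.6115, -0.0034, 0.1319]
ee_rot: [-3.141, -0.002, -0.322]
force: [-0.9, 0.3, -0.5]
width: 0.0002
gripper_force: 0.0
```

```bash
python3 -c "
from h import *
show((-.065,.2,.125),(-.065,.2,.042))"
```

```text
t 6.75 trough [0.0002 0.0752 0.1319] F trough [-0.95  0.04 -0.46] dyaw 0.0001 w 0.00017789563616333313
(-0.065, 0.2, 0.125) -> [-0.0652 -0.1248  0.0069]
(-0.065, 0.2, 0.042) -> [-0.0653 -0.1247  0.0899]
```

To row units: -0.125 m / 0.6 = -0.2083, -0.108 m / 0.6 = -0.18.

Emit:
nudge_tcp:
  motion:
    - [0,[-0.0333,-0.06,0],0]
    - [0,[-0.0667,-0.12,0],0]
    - [0,[-0.1,-0.18,0],0]
    - [0,[-0.1083,-0.2083,0],0]
    - [0,[-0.1083,-0.2083,0.0333],0]
    - [0,[-0.1083,-0.2083,0.0833],0]
    - [0,[-0.1083,-0.2083,0.1333],0]
    - [0,[-0.1083,-0.2083,0.15],0]
    - [0,[-0.1083,-0.2083,0.15],0]
    - [0,[-0.1083,-0.2083,0.15],0]

```text
t: 7.58
eef_pos: [0.5888, 0.1352, 0.0401]
ee_rot: [3.139, 0.001, -0.322]
force: [-0.6, -0.4, 0.1]
width: 0.0006
gripper_force: 0.0
```

```bash
python3 - <<'E'
from h import *
import cv2
show((-.065,.174,.042),(-.065,.058,.042))
a=cv2.convertScaleAbs(arm.grab_frame("side")[160:375,160:385,::-1],alpha=1.5);b=cv2.convertScaleAbs(arm.grab_frame("top")[160:285,155:355,::-1],alpha=1.5)
cv2.imwrite("pics/s3.png",cv2.hconcat([cv2.resize(a,(400,382)),cv2.copyMakeBorder(cv2.resize(b,(400,250)),0,132,0,0,0)]))
E
```

```text
t 7.5833 trough [-0.0653  0.1995  0.0401] F trough [-0.41 -0.57  0.1 ] dyaw 0.0001 w 0.0005948475235713327
(-0.065, 0.174, 0.042) -> [ 0.0003  0.0255 -0.0019]
(-0.065, 0.058, 0.042) -> [ 0.0003  0.1415 -0.0016]
```

View pics/s3.png

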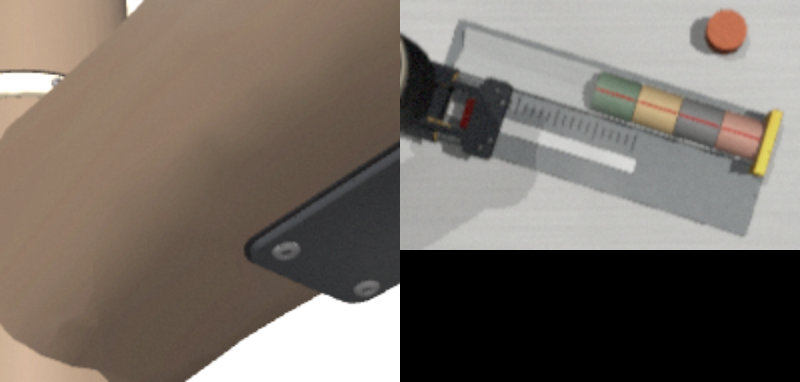

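In the top view the row is closed up against the stop and the fingers are behind the red post. Now I push the cursor.

To row units: 0.11 m / 0.6 = 0.1833, 0.108 m / 0.6 = 0.18.

Emit:
nudge_tcp:
  motion:
    - [0,[0,0.0167,0],0]
    - [0,[0,0.0267,0],0]
    - [0,[0,0.0333,0],0]
    - [0,[0,0.04,0],0]
    - [0,[0,0.0467,0],0]
    - [0,[0,0.0567,0],0]
    - [0,[0,0.0667,0],0]
    - [0,[0,0.0767,0],0]
    - [0,[0,0.0867,0],0]
    - [0,[0,0.0967,0],0]
    - [0,[0,0.1067,0],0]
    - [0,[0,0.1167,0],0]
    - [0,[0,0.1267,0],0]
    - [0,[0,0.1367,0],0]
    - [0,[0,0.1467,0],0]
    - [0,[0,0.1567,0],0]
    - [0,[0,0.1667,0],0]
    - [0,[0,0.175,0],0]
    - [0,[0,0.18,0],0]
    - [0,[0,0.1833,0],0]

```text
t: 9.35
eef_pos: [0.5539, 0.0309, 0.0405]
ee_rot: [3.141, 0.0, -0.323]
force: [1.8, 1.5, 1.2]
width: 0.0002
gripper_force: 1.1
```

```bash
python3 -c "
from h import *
show((-.065,.058,.042))"
```

```text
t 9.35 trough [-0.0653  0.0896  0.0405] F trough [1.22 1.97 1.23] dyaw -0.0003 w 0.00021556265608432061
(-0.065, 0.058, 0.042) -> [ 0.0003  0.0316 -0.0015]
```

To row units: 0.03 m / 0.6 = 0.05, 0.029 m / 0.6 = 0.0483.

Emit:
nudge_tcp:
  motion:
    - [0,[0,0.0083,0],0]
    - [0,[0,0.0167,0],0]
    - [0,[0,0.025,0],0]
    - [0,[0,0.0317,0],0]
    - [0,[0,0.0383,0],0]
    - [0,[0,0.0433,0],0]
    - [0,[0,0.0467,0],0]
    - [0,[0,0.0483,0],0]
    - [0,[0,0.05,0],0]
    - [0,[0,0.05,0],0]
    - [0,[0,0.05,0],0]

```text
t: 10.27
eef_pos: [0.5444, 0.0029, 0.0404]
ee_rot: [3.141, 0.0, -0.322]
force: [0.3, -0.4, 0.4]
width: 0.0004
gripper_force: 0.4
```

```bash
python3 -c "
from h import *
show((-.065,.058,.042))"
```

```text
t 10.2667 trough [-0.0654  0.0599  0.0404] F trough [ 0.38 -0.26  0.41] dyaw 0.0 w 0.00039341084628343777
(-0.065, 0.058, 0.042) -> [ 0.0004  0.0019 -0.0016]
```

To row units: 0.002 m / 0.6 = 0.0033, 0.001 m / 0.6 = 0.0017.

Emit:
nudge_tcp:
  motion:
    - [0,[0,0.0017,0],0]
    - [0,[0,0.0033,0],0]
    - [0,[0,0.0033,0],0]

```text
t: 10.52
eef_pos: [0.5438, 0.001, 0.0405]
ee_rot: [3.141, 0.0, -0.322]
force: [0.5, 0.3, 0.2]
width: 0.0006
gripper_force: 0.8
```

```bash
python3 -c "
from h import *
show()"
```

```text
t 10.5167 trough [-0.0654  0.058   0.0405] F trough [0.4  0.47 0.23] dyaw 0.0001 w 0.0005740315043452589
```

Emit:
nudge_tcp:
  motion:
    - [0,[0,-0.0167,0],0]
    - [0,[0,-0.05,0],0]
    - [0,[0,-0.05,-0.0667],0]
    - [0,[0,-0.05,-0.1333],0]
    - [0,[0,-0.1,-0.1667],0]
    - [0,[0,-0.1667,-0.1667],0]
    - [0,[0,-0.2333,-0.2],0]
    - [0,[0,-0.3,-0.2],0]
    - [0,[0,-0.3667,-0.2],0]
    - [0,[0,-0.4333,-0.2],0]
    - [0,[0,-0.5,-0.2],0]
    - [0,[0,-0.5667,-0.2],0]
    - [0,[0,-0.6,-0.2],0]
    - [0,[0,-0.6,-0.2],0]
    - [0,[0,-0.6,-0.2],0]

```text
t: 11.77
eef_pos: [0.6574, 0.344, 0.1589]
ee_rot: [3.139, 0.001, -0.321]
force: [-0.1, 0.5, -0.2]
width: 0.0006
gripper_force: 0.0
```

```bash
python3 - <<'E'
from h import *
import cv2
show()
a=cv2.convertScaleAbs(arm.grab_frame("side")[160:375,160:385,::-1],alpha=1.5);b=cv2.convertScaleAbs(arm.grab_frame("top")[160:285,155:355,::-1],alpha=1.5)
cv2.imwrite("pics/s4.png",cv2.resize(a,None,fx=2.7,fy=2.7,interpolation=2)); cv2.imwrite("pics/t4.png",cv2.resize(b,None,fx=4,fy=4,interpolation=2))
E
```

```text
t 11.7667 trough [-0.0664  0.4192  0.1589] F trough [-0.25  0.44 -0.19] dyaw 0.0016 w 0.0005803900888404353
```

View pics/t4.png

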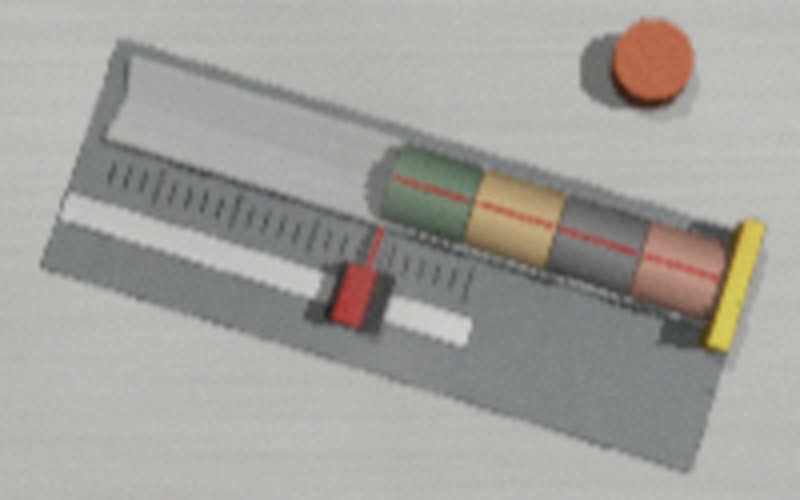

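View pics/s4.png

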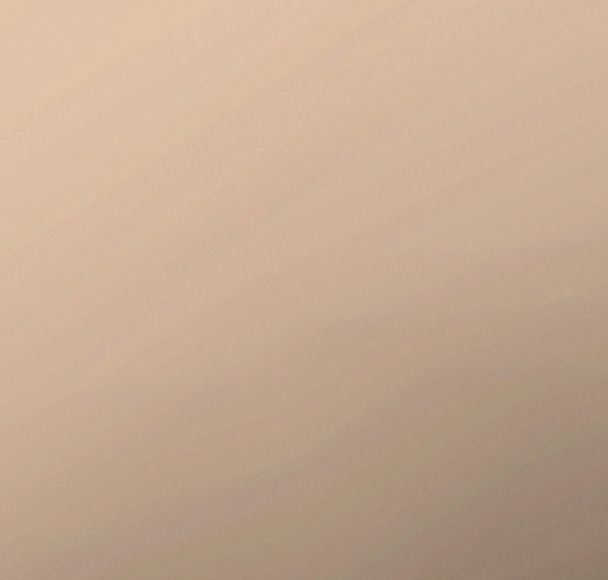

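The top view shows the row against the stop, with the pointer tip at about (380,229) and the green line's start at about (393,178). The side view is blocked by the arm. I'll check the pointer numerically from the top view.

```bash
python3 - <<'E'
from h import *
p=P["top"];T=p["T"]
def y(u,v,z):
    a=pix("top",u,v);d=T[:3,:3]@[(a[0]-p["cx"])/p["fx"],(a[1]-p["cy"])/p["fy"],1]
    X=T[:3,3]+d*(z-.0026-T[2,3])/d[2];return (A.T@(X-O)).round(4)
for n,a in dict(tip=(380,229,.0245),postNE=(345,264,.063),postSW=(362,328,.063),greenline=(393,178,.063),pinkline=(718,275,.063),greenaxis_top=(404,145,.041),greenbot=(384,215,.041)).items(): print(n,y(*a))
E
```

```text
tip [-0.0248  0.0341  0.0219]
postNE [-0.0499  0.0428  0.0604]
postSW [-0.0792  0.0239  0.0604]
greenline [0.0009 0.0325 0.0604]
pinkline [ 0.0031 -0.146   0.0604]
greenaxis_top [0.0214 0.0343 0.0384]
greenbot [-0.0179  0.033   0.0384]
```

The tip is at y ≈ 0.034 and the green end at about 0.033–0.034, which is well inside tolerance. I'm handing in.

```bash
python3 -c "
from station import arm
print(arm.job_done())"
```

```text
the job is handed in; nothing more can be done
None
```

The row of four cores is snug against the yellow stop and the cursor's pointer is level with its free end to about 1 mm, measured from the top camera only because the arm blocked the side view; the job is handed in, but no verdict came back.

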